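# Stand the green printing block on the sloping easel

### The job

Put the printing block with the green face on the small sloping bench easel: lying flat on the slope, green face up, one short end against the ledge, centred along the ledge on its brass mark. Lower it gently rather than dropping or ramming it, and leave the red printing block where it is.

Things in the scene. Friction and masses are not known exactly. Their poses are not given: they have to be found in the camera images.
- green_block: Wooden printing block, green face with a leaf; 90 mm long (x), 60 mm wide (y), 28 mm thick (z), 0.1 to 0.2 kg, lying face up on a 4 mm cardboard mat on the bench. Origin: centre of the underside; z out of the green face. Plain parallel sides: grip it across the 60 mm width. Smooth: let go on the easel's slope, it slides down until the ledge stops it.
- easel_board: Grey face, sloping 25 degrees, of a light wood bench easel fixed to the bench; brown ledge along its low end, nearest the robot. Origin: on the face at the ledge's foot, at its middle, 45 mm above the bench. x: up the slope; y: along the ledge, to the left; z: square out of the face. Face x 0 to 150 mm, y -110 to 110 mm. Ledge x -8 to 0, 14 mm proud of the face, 8 mm brass mark at y 0.
- red_block: The same printing block with a red face, not wanted: same size, origin and axes as the green one. To be left alone.
Not all that is in view belongs to the job. Leave any black look-alike of the green_block alone.

How it is judged:
By the outcome, as a careful person would: the job done as asked, in the order asked, and still so for the second after the job is handed in, with the robot touching nothing.
It also fails if it takes over 32 s, if anything falls off the work surface, if the arm or the gripper's body presses on something with over 40 N, if the wrist force passes 120 N, or if a joint passes its speed limit or range.

### The arm

A 6-joint arm with a two-finger parallel gripper is mounted at the origin on a cart in front of the work surface, level with it; the furniture and walls round the work are solid. World frame = base frame: x ahead of the robot, y to its left, z up, the work surface at z = 0. Lengths are in m, angles in degrees, forces in N, time in s.
With the tool pointing down it reaches from about 0.225 to 0.725 m from the base axis. Payload 3.1 kg.
Tool frame: the origin (TCP) lies between the finger pads; the fingertips stand 25 mm ahead of it and the grasp point (between the pads) lies 6 mm ahead of it; x points along the fingers, y is the direction in which the jaws open and shut, and the axes are right-handed (so a half turn about x gives the same grasp; the last joint's range is limited). The gripper opens to 85 mm and grips with 20 to 120 N. Pads are 22 mm wide; open, the fingers measure 114 mm over their backs; the gripper's body (76 mm by 85 mm) begins 54 mm behind the grasp point. The pads swing forward as they close: fully open they stand 13 mm farther back than shut.
Start: joints at [60.344, 2.75, 5.684, 92.934, 0, 82.678], TCP at [0.2, 0.486, 0.256] pointing down, gripper open.
Joint ranges: [-166.93, 166.93], [-56.73, 111.36], [-69.38, 81.34], [-121.58, 131.49], [-85.45, 84.26], [-180, 180]. Speed limits (degrees/s): [159.86, 159.86, 180, 180, 180, 180].

### API

Orientations are given as [roll, pitch, yaw] about the fixed x, y, z axes, in that order (R = Rz(yaw) Ry(pitch) Rx(roll)).
In Python, from cell import * gives the robot as it stands.
- The arm moves only by the tool drive_tool, never from a script. Its argument "deltas" is a list of rows, each a list of 7 numbers: the shift along the tool's x, y, z in m, then the turn, a rotation vector about the tool's x, y, z in rad, then the finger opening in m, from 0 to 0.0854. A call has 1 to 12 rows; each row is the pose to reach, as a shift and turn from the pose measured when the call began, along the tool's axes at that moment; what a row does not reach only later rows make up. A row lasts 1/10 s, in which the tool goes at most 50 mm and 8.59 degrees, less where a joint would pass 70% of its speed; a pose out of reach is approached as far as the arm can. A call with a gripper value outside its range is refused whole. The fingers move at their own pace and stop on an object; "force" is the grip in N (left out, the last holds). Time passes only in rows, so rows that repeat a pose let the fingers close. It gives the time, the measured TCP pose, the force and the opening at its end, in the units of the state.
- get_obs(): the state, without advancing time (a new reading comes with each control period).
- read_camera(name): name is "scene" or "top" or "wrist"; returns a dict with "pixels" (384x512x3 uint8, red, green, blue), "intrinsics" (3x3 intrinsics, pixels), "R" (3x3) and "t" (3): a world point X has camera coordinates R X + t; the wrist camera has in their place "mount" (4x4, takes a point from camera to tool coordinates, whose origin is the TCP and whose axes are the tool frame's). Camera axes: x right, y down, z forward; pixel columns grow to the right and rows downward; lengths in m; the calibration is good to about 2 mm. The wrist camera is an equidistant fisheye: a pixel r from the principal point sees the ray r / f radians off the axis. A picture is of the moment at which its call begins: read the wrist's pose just before it. There is no depth.
- finish_job(): hands the job in, once; it reports no verdict.
Trained networks look in a picture, given as the dict that the camera call returned (one of the last four; its "shot" number tells which), for a name from the list of things; names that differ only in an ending like _2 or _b are one class to them, and where a whole thing is asked for, a point or a joint stands for the part that bears it (a point fixed in the world has none). Each returns a list of dicts, best first, with "score" (0 to 1); they miss things now and then, are a little off and sometimes report something else, mostly with a low value. They report only what shows in the picture. A call takes as long as a camera call. They do not tell look-alikes from the thing itself.
- find_in(picture, label): "position" ([x, y, z] in m, in world coordinates, good to about 4 mm: the middle of the surface that is visible of it).
- outline_of(picture, label): "pixels" (384x512 bool, what is visible of it).
The state is a dict: "t": time; "joint_positions": joint angles; "joint_velocities": joint speeds; "joint_efforts": joint torques, N m; "ee_pos": TCP position; "ee_rot": TCP orientation; "ft_force": force on the tool from outside, world axes, zero at the start; "torque": the same for the moment, N m; "width": opening from 0.0 (shut) to 1.0 (fully open).
Only numpy, scipy, OpenCV 4.12 (cv2) and the standard library are available. Lean on these libraries where they do the work, as an engineer would, in place of code of your own. Each camera call takes 0.05 s, during which the arm holds its last target. There are 200 camera calls.

## Working session

There is one attempt and no reset: what is moved stays moved. The work goes in short steps, Python scripts to look and compute and a tool call to move; the robot and the scene stay as the last step left them, time stands still between calls to the robot, and variables do not carry over. Pictures are saved under pics/ and viewed, about 8 in all and at most 12, crops included, and the job is handed in when it is done.

Besides the shell and the picture viewer there is one more tool, called after "Call:" by a JSON object that holds its "op" and its "data". drive_tool: Moves the arm, as the interface text tells. Its arguments: {"type":"object","properties":{"deltas":{"type":"array","items":{"type":"array","items":{"type":"number"}}},"force":{"type":"number"}},"required":["deltas"]}

```bash
mkdir -p pics; ls
cat > h.py <<'E'
from cell import *
import numpy as np, cv2
from scipy.spatial.transform import Rotation as Ro
def save(p,n): cv2.imwrite('pics/'+n,cv2.cvtColor(p['pixels'],cv2.COLOR_RGB2BGR))
def ray(p,uv,z):
    K=np.array(p['intrinsics']);R=np.array(p['R']);t=np.array(p['t'])
    c=-R.T@t; uv=np.atleast_2d(uv).astype(float)
    d=(np.linalg.inv(K)@np.c_[uv,np.ones(len(uv))].T).T@R
    return c+d*((z-c[2])/d[:,2])[:,None]
def proj(p,X):
    q=np.array(p['R'])@np.array(X)+np.array(p['t']); k=np.array(p['intrinsics'])@q; return k[:2]/k[2]
E
python3 - <<'E'
from h import *
o=get_obs();print(o['ee_pos'],o['ee_rot'],o['width'],o['t'])
for n in('top','scene'):
    p=read_camera(n);save(p,n+'0.png')
    for l in('green_block','easel_board','red_block'):
        for f in find_in(p,l): print(n,l,np.round(f['position'],4),round(f['score'],2))
    print(-np.array(p['R']).T@np.array(p['t']))
E
```

```text
pics
[0.19922166 0.48512536 0.25511885] [ -96.50003641   89.86485367 -118.8339268 ] 1.0018779420422868 0.0
top green_block [0.2721 0.2251 0.0287] 0.97
top green_block [0.4107 0.2239 0.0309] 0.89
top green_block [0.6085 0.1085 0.0307] 0.71
top easel_board [ 0.5898 -0.1382  0.0789] 0.63
top easel_board [0.5372 0.3396 0.0318] 0.44
top red_block [0.5386 0.3395 0.0319] 0.88
[0.26327626 0.08831421 0.98432364]
scene green_block [0.4117 0.2061 0.0317] 0.8
scene green_block [0.6008 0.0971 0.0274] 0.78
scene green_block [0.2669 0.2048 0.0339] 0.68
scene easel_board [ 0.5865 -0.155   0.0724] 0.59
scene red_block [0.5313 0.3328 0.0325] 0.63
[ 0.11747641 -0.58703651  0.64550616]
```

```bash
python3 -c "
import cv2,numpy as np
cv2.imwrite('pics/both0.png',cv2.resize(np.hstack([cv2.imread('pics/top0.png'),cv2.imread('pics/scene0.png')]),(800,300),interpolation=cv2.INTER_AREA))"
```

```text
(no output)
```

View pics/top0.png

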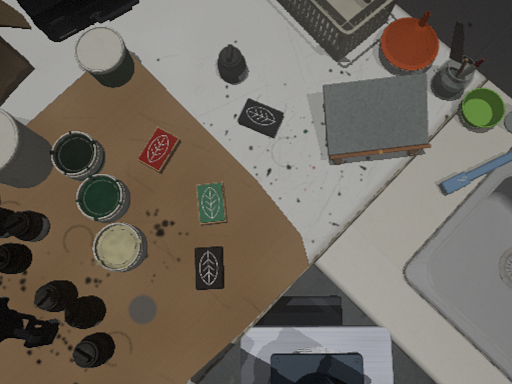

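View pics/scene0.png

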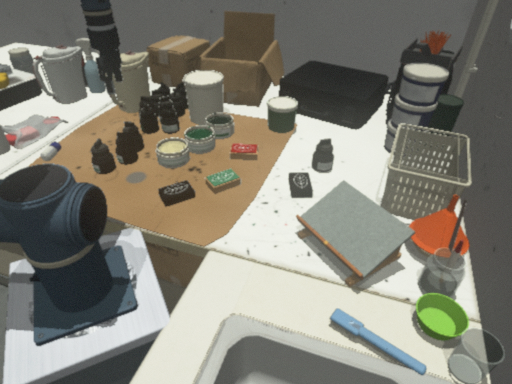

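The top view shows the green block at about (211,203), with black look-alikes at (209,268) and (261,118). The red block is at (160,149). The easel face spans (323..428, 75..158), and its ledge with the brass mark is near (380,152).

Run:
```python
from h import *
p=read_camera('top')
im=p['pixels']
c=cv2.resize(im[60:170,305:445],None,fx=5,fy=5,interpolation=cv2.INTER_CUBIC);cv2.imwrite('pics/c1.png',c[:,:,::-1])
hsv=cv2.cvtColor(im,cv2.COLOR_RGB2HSV)
print(hsv[203,200],im[203,200])
m=((hsv[...,0]>60)&(hsv[...,0]<95)&(hsv[...,1]>70)).astype(np.uint8)
m2=np.zeros_like(m);m2[170:235,185:240]=m[170:235,185:240]
m2=cv2.morphologyEx(m2,cv2.MORPH_CLOSE,np.ones((7,7)))
pts=np.argwhere(m2)[:,::-1]
w=ray(p,pts,0.032)[:,:2]
r=cv2.minAreaRect((w*1000).astype(np.float32));print('green rect',r,w.mean(0))
for f in outline_of(p,'easel_board')[:1]:
    o=f['pixels'].astype(np.uint8); print(o.sum(),f['score'])
    cs=max(cv2.findContours(o,0,2)[0],key=cv2.contourArea)
    print(cv2.approxPolyDP(cs,4,True)[:,0].tolist())
```

```text
[ 71 104  88] [52 88 65]
green rect ((413.49951171875, 220.74771118164062), (81.66580200195312, 51.508724212646484), 6.1340227127075195) [0.41314519 0.22088276]
```

View pics/c1.png

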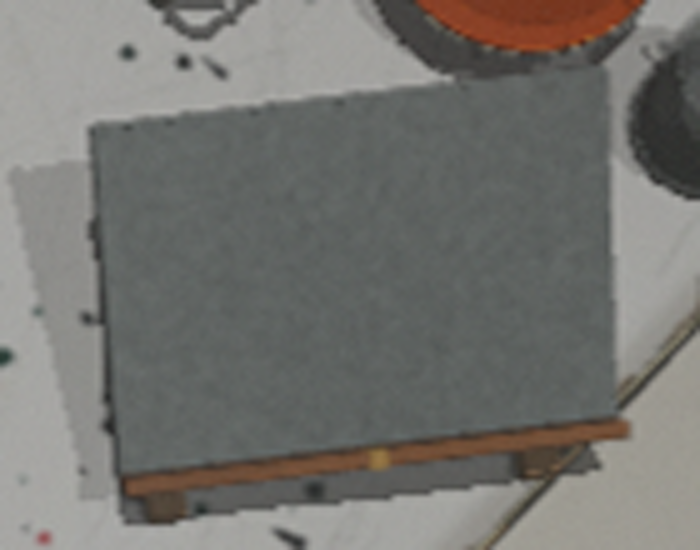

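The crop shows the ledge's inner top edge from (122,475) to (625,422), the top face corners at (92,127) and (607,67), and the brass mark at (379,459). I'll fit the easel pose to these.

Run:
```python
from h import *
from scipy.optimize import least_squares
p=read_camera('top')
px=(np.array([[122,475],[625,422],[92,127],[607,67],[379,459]])-2)/5+[305,60]
M=np.array([[0,.11,.014],[0,-.11,.014],[.15,.11,0],[.15,-.11,0],[-.005,0,.013]])
Ry=Ro.from_euler('y',-25,degrees=True)
def T(q,M): return Ro.from_euler('z',q[2]).apply(Ry.apply(M))+[q[0],q[1],.045]
f=lambda q:(np.array([proj(p,x) for x in T(q,M)])-px).ravel()
s=least_squares(f,[.53,-.14,0]);q=s.x
print(q[:2],np.degrees(q[2]));print(f(q).reshape(-1,2).round(2))
g=ray(p,[[211,203]],.032);print(g)
o=get_obs();print(o['ee_pos'])
R=Ro.from_euler('xyz',o['ee_rot'],degrees=True);print(R.as_matrix().round(3))
print(read_camera('wrist')['mount'])
```

```text
[ 0.5266485  -0.14610324] 5.857803904584842
[[-0.05  0.67]
 [ 0.81 -0.11]
 [-0.4  -0.65]
 [ 0.39 -0.33]
 [-0.76  0.38]]
[[0.41215405 0.21976584 0.032     ]]
[0.19950788 0.48560937 0.25630509]
[[-0.     0.38   0.925]
 [ 0.     0.925 -0.38 ]
 [-1.    -0.    -0.   ]]
[[-1.26375412e-03 -3.04434234e-01  9.52532519e-01 -1.16742857e-01]
 [ 9.99998995e-01 -9.97296264e-04  1.00798840e-03 -7.07926574e-05]
 [ 6.43090947e-04  9.52532835e-01  3.04435188e-01 -7.84317010e-02]
 [ 0.00000000e+00  0.00000000e+00  0.00000000e+00  1.00000000e+00]]
```

Call:
{"op": "drive_tool", "data": {"deltas": [[0,-0.01,0.02,-0.05,0,0,0.0854],[0.0,-0.03,0.055,-0.15,0,0,0.0854],[0.01,-0.05,0.1,-0.25,0,0,0.0854],[0.02,-0.08,0.145,-0.35,0,0,0.0854],[0.03,-0.105,0.19,-0.45,0,0,0.0854],[0.05,-0.13,0.235,-0.496,0,0,0.0854],[0.08,-0.15,0.275,-0.496,0,0,0.0854],[0.1,-0.163,0.298,-0.496,0,0,0.0854],[0.1,-0.163,0.298,-0.496,0,0,0.0854],[0.1,-0.163,0.298,-0.496,0,0,0.0854],[0.1,-0.163,0.298,-0.496,0,0,0.0854]]}}

```text
t: 1.7
ee_pos: [0.4132, 0.2225, 0.1574]
ee_rot: [37.3, 89.9, 43.4]
ft_force: [0.4, 0.0, 0.3]
width: 1.004
```

Run:
```python
from h import *
o=get_obs();p=read_camera('wrist');save(p,'w1.png')
R=Ro.from_euler('xyz',o['ee_rot'],degrees=True).as_matrix()
print(o['t'],o['ee_pos'],R.round(3).tolist())
im=p['pixels'];K=np.array(p['intrinsics']);Mt=np.array(p['mount']);print(K)
hsv=cv2.cvtColor(im,cv2.COLOR_RGB2HSV)
m=((hsv[...,0]>60)&(hsv[...,0]<95)&(hsv[...,1]>70)).astype(np.uint8)
m=cv2.morphologyEx(m,cv2.MORPH_CLOSE,np.ones((7,7)))
n,l,st,c=cv2.connectedComponentsWithStats(m)
for i in range(1,n):
    if st[i,4]<300: continue
    uv=np.argwhere(l==i)[:,::-1]
    d=(uv-K[:2,2])/[K[0,0],K[1,1]];th=np.linalg.norm(d,axis=1)+1e-9
    v=np.c_[d/th[:,None]*np.sin(th)[:,None],np.cos(th)]@Mt[:3,:3].T@R.T
    c0=R@Mt[:3,3]+o['ee_pos']
    w=(c0+v*((.032-c0[2])/v[:,2])[:,None])[:,:2]
    print(st[i],cv2.minAreaRect((w*1000).astype(np.float32)))
```

```text
1.7 [0.41323829 0.22245692 0.15737122] [[0.001, -0.107, 0.994], [0.001, 0.994, 0.107], [-1.0, 0.001, 0.001]]
[[297.31863964   0.         254.74147973]
 [  0.         297.31863964 192.75135861]
 [  0.           0.           1.        ]]
[ 223  145   63   91 5535] ((411.9828186035156, 222.37570190429688), (81.43827056884766, 52.35245895385742), 6.048418998718262)
[ 445  188   67   87 3083] ((441.90399169921875, 485.553466796875), (109.45526885986328, 102.82686614990234), 45.33307647705078)
[ 460  278   48   51 1302] ((538.9744262695312, 554.80224609375), (95.96693420410156, 82.28143310546875), 40.97734832763672)
```

View pics/w1.png

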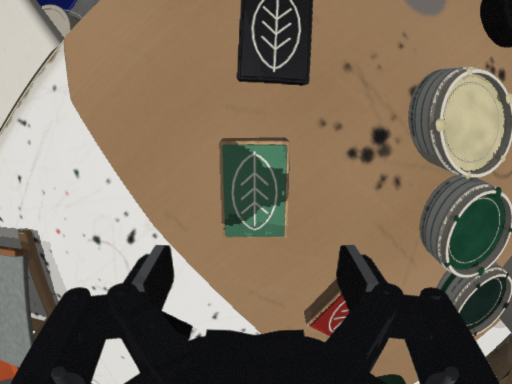

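The wrist view confirms the green block at about (254,188), aligned with the jaws and with nothing beside it. I'll descend and grip.

Call:
{"op": "drive_tool", "data": {"deltas": [[0.02,0,-0.001,0,0,0,0.0854],[0.05,-0.001,-0.001,0,0,0,0.0854],[0.08,-0.001,-0.001,0,0,0,0.0854],[0.105,-0.001,-0.001,0,0,0,0.0854],[0.12,-0.001,-0.001,0,0,0,0.0854],[0.125,-0.001,-0.001,0,0,0,0.0854],[0.125,-0.001,-0.001,0,0,0,0.0854]], "force": 40}}

```text
t: 2.45
ee_pos: [0.4123, 0.2229, 0.0331]
ee_rot: [28.2, 89.9, 34.5]
ft_force: [0.0, 0.1, 1.0]
width: 1.001
```

Call:
{"op": "drive_tool", "data": {"deltas": [[0,0,0,0,0,0,0.07],[0,0,0,0,0,0,0.06],[0,0,0,0,0,0,0.05],[0,0,0,0,0,0,0.05],[0,0,0,0,0,0,0.05],[0,0,0,0,0,0,0.05],[0,0,0,0,0,0,0.05]], "force": 40}}

```text
t: 3.15
ee_pos: [0.4138, 0.2236, 0.035]
ee_rot: [25.3, 89.6, 31.6]
ft_force: [-1.0, 0.9, 6.4]
width: 0.692
```

Call:
{"op": "drive_tool", "data": {"deltas": [[-0.01,0,0,0,0,0,0.05],[-0.03,0,0,0,0,0,0.05],[-0.07,0,0,0,0,0,0.05],[-0.12,0,0,0,0,0,0.05],[-0.16,0,0,0,0,0,0.05],[-0.18,0,0,0,0,0,0.05],[-0.18,0,0,0,0,0,0.05]]}}

```text
t: 3.85
ee_pos: [0.4149, 0.2237, 0.2195]
ee_rot: [18.6, 89.2, 24.9]
ft_force: [-0.4, -0.1, -1.6]
width: 0.693
```

Run:
```python
from h import *
o=get_obs();p=read_camera('wrist');save(p,'w2.png')
print(o['ft_force'],o['ee_pos'],o['width'])
R=Ro.from_euler('xyz',o['ee_rot'],degrees=True).as_matrix();print(R.round(3).tolist())
im=p['pixels'];K=np.array(p['intrinsics']);Mt=np.array(p['mount'])
hsv=cv2.cvtColor(im,cv2.COLOR_RGB2HSV)
m=((hsv[...,0]>60)&(hsv[...,0]<95)&(hsv[...,1]>70)).astype(np.uint8)
m=cv2.morphologyEx(m,cv2.MORPH_CLOSE,np.ones((7,7)))
n,l,st,c=cv2.connectedComponentsWithStats(m)
for i in range(1,n):
    if st[i,4]<800: continue
    uv=np.argwhere(l==i)[:,::-1]
    d=(uv-K[:2,2])/[K[0,0],K[1,1]];th=np.linalg.norm(d,axis=1)+1e-9
    v=np.c_[d/th[:,None]*np.sin(th)[:,None],np.cos(th)]@Mt[:3,:3].T
    w=Mt[:3,3]+v*((.003-Mt[0,3])/v[:,0])[:,None]
    print(st[i],'tool y,z mm',cv2.minAreaRect((w[:,1:]*1000).astype(np.float32)),np.ptp(w[:,2]),w[:,2].min(),w[:,2].max())
p=read_camera('scene')
x=proj(p,o['ee_pos']).astype(int);print(x)
c=p['pixels'][max(0,x[1]-60):x[1]+60,max(0,x[0]-60):x[0]+60]
a=cv2.resize(c,(480,480),interpolation=cv2.INTER_CUBIC);w=cv2.imread('pics/w2.png')[:, :, ::-1]
w=cv2.resize(w,(320,240));b=np.zeros((480,320,3),np.uint8);b[:240]=w
cv2.imwrite('pics/s2.png',np.hstack([a,b])[:,:,::-1])
```

```text
[-0.36786572 -0.07793112 -1.62356229] [0.41486951 0.22365477 0.21954065] 0.6925344027931252
[[0.013, -0.11, 0.994], [0.006, 0.994, 0.11], [-1.0, 0.005, 0.013]]
[ 416  170   63  104 2857] tool y,z mm ((94.56138610839844, -25.55825424194336), (40.80838394165039, 48.49771499633789), 52.88922882080078) 0.05717910825095733 -0.05183489003572274 0.005344218215234592
[  194   186   122   147 16052] tool y,z mm ((0.27909088134765625, -1.72119140625), (82.85700988769531, 52.44415283203125), 89.8528823852539) 0.08282090684144386 -0.043091297130475645 0.039729609710968214
[ 429  252   53   49 1451] tool y,z mm ((117.24603271484375, 10.783126831054688), (33.61192321777344, 39.007511138916016), 63.41300582885742) 0.03227926174664246 -0.004217206208229948 0.02806205553841251
[348 346  53  38 971] tool y,z mm ((83.74138641357422, 80.87422180175781), (57.4752197265625, 19.02809715270996), 47.44818878173828) 0.04500533991144984 0.05849640005920806 0.1035017399706579
[218 117]
```

View pics/s2.png

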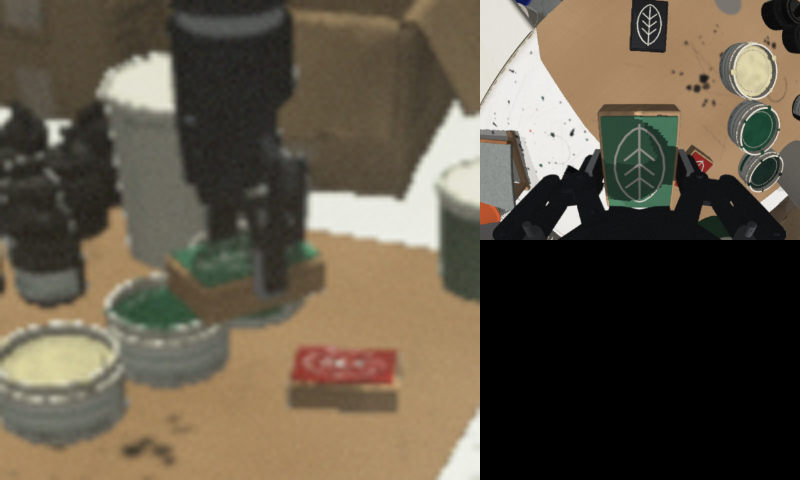

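The block is held squarely, with the face about level with the TCP, so the underside is about 30 mm ahead of it. Next I'll compute the easel hover and place poses.

```bash
cat >> h.py <<'E'
def go(ex,ey,ez,q=(.5266,-.1461,5.86)):
    o=get_obs();R=Ro.from_euler('xyz',o['ee_rot'],degrees=True)
    E=Ro.from_euler('z',q[2],degrees=True)*Ro.from_euler('y',-25,degrees=True)
    P=E.apply([ex,ey,ez])+[q[0],q[1],.045]; e=E.as_matrix()
    G=Ro.from_matrix(np.c_[-e[:,2],e[:,1],e[:,0]])
    print('target',P.round(4),'delta',R.inv().apply(P-o['ee_pos']).round(4),'rot',(R.inv()*G).as_rotvec().round(4),'now easel',(E.inv().apply(o['ee_pos']-[q[0],q[1],.045])).round(4),o['t'],o['ft_force'].round(1))
E
python3 -c "
from h import *
go(.058,0,.095)"
```

```text
target [ 0.539  -0.1448  0.1556] delta [ 0.0585 -0.3795  0.0848] rot [ 0.0069 -0.431  -0.0042] now easel [0.0031 0.3787 0.1857] 3.95 [ 0.1  0.2 -1.7]
```

Call:
{"op": "drive_tool", "data": {"deltas": [[0,-0.02,0,0,-0.03,0,0.05],[0,-0.055,0.01,0,-0.08,0,0.05],[0,-0.1,0.02,0,-0.14,0,0.05],[0,-0.145,0.035,0,-0.2,0,0.05],[0.0,-0.19,0.05,0.007,-0.26,-0.004,0.05],[0.005,-0.235,0.06,0.007,-0.32,-0.004,0.05],[0.015,-0.28,0.07,0.007,-0.37,-0.004,0.05],[0.03,-0.32,0.08,0.007,-0.41,-0.004,0.05],[0.045,-0.355,0.085,0.007,-0.431,-0.004,0.05],[0.055,-0.375,0.085,0.007,-0.431,-0.004,0.05],[0.0585,-0.3795,0.085,0.007,-0.431,-0.004,0.05],[0.0585,-0.3795,0.085,0.007,-0.431,-0.004,0.05]]}}

```text
t: 5.15
ee_pos: [0.537, -0.1443, 0.1516]
ee_rot: [0.6, 65.3, 6.3]
ft_force: [0.6, 0.4, -1.7]
width: 0.694
```

Call:
{"op": "drive_tool", "data": {"deltas": [[0,0,0,0,0,0,0.05],[0,0,0,0,0,0,0.05]]}}

```text
t: 5.35
ee_pos: [0.5366, -0.1429, 0.151]
ee_rot: [0.7, 65.4, 6.5]
ft_force: [0.4, 0.8, -1.6]
width: 0.693
```

Run:
```python
from h import *
go(.052,0,.045)
o=get_obs();p=read_camera('wrist');save(p,'w3.png')
R=Ro.from_euler('xyz',o['ee_rot'],degrees=True).as_matrix()
K=np.array(p['intrinsics']);Mt=np.array(p['mount'])
# predicted pixels of easel points
E=Ro.from_euler('z',5.86,degrees=True)*Ro.from_euler('y',-25,degrees=True)
for e in([0,.11,.014],[-.004,0,.014],[0,-.11,.014],[.15,.11,0],[.15,-.11,0]):
    X=E.apply(e)+[.5266,-.1461,.045]
    c=Mt[:3,:3].T@(R.T@(X-o['ee_pos'])-Mt[:3,3]);th=np.arctan2(np.hypot(*c[:2]),c[2])
    print(e,(K[:2,2]+K[0,0]*th*c[:2]/np.hypot(*c[:2])).round(1))
```

```text
target [ 0.5546 -0.1432  0.1078] delta [ 0.0468 -0.0024 -0.0018] rot [-0.0021 -0.0069 -0.0049] now easel [0.0541 0.0022 0.0918] 5.35 [ 0.4  0.8 -1.6]
[0, 0.11, 0.014] [403.3 142.7]
[-0.004, 0, 0.014] [250.2 132.7]
[0, -0.11, 0.014] [ 98.7 144.3]
[0.15, 0.11, 0] [369.2 302.4]
[0.15, -0.11, 0] [135.1 303.2]
```

View pics/w3.png

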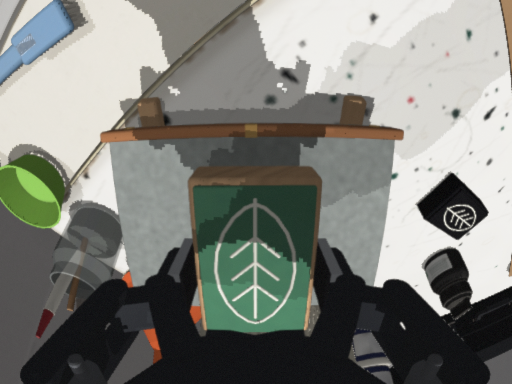

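The wrist view shows the brass mark at (251,130) against the predicted (250,133). The fit is therefore good to about 2 mm, with the ledge slightly farther downslope. I'll lower to just above the face.

Call:
{"op": "drive_tool", "data": {"deltas": [[0.01,-0.001,-0.001,-0.002,-0.005,-0.005,0.05],[0.025,-0.002,-0.003,-0.002,-0.007,-0.005,0.05],[0.04,-0.002,-0.005,-0.002,-0.007,-0.005,0.05],[0.05,-0.002,-0.005,-0.002,-0.007,-0.005,0.05],[0.054,-0.002,-0.005,-0.002,-0.007,-0.005,0.05],[0.055,-0.002,-0.005,-0.002,-0.007,-0.005,0.05],[0.055,-0.002,-0.005,-0.002,-0.007,-0.005,0.05],[0.055,-0.002,-0.005,-0.002,-0.007,-0.005,0.05]]}}

```text
t: 6.2
ee_pos: [0.5559, -0.1432, 0.1005]
ee_rot: [-0.2, 64.9, 5.7]
ft_force: [-0.4, 0.6, -2.0]
width: 0.692
```

```bash
python3 -c "
from h import *
go(.048,0,.030)"
```

```text
target [ 0.5573 -0.143   0.0925] delta [ 0.0079  0.0001 -0.0022] rot [0.0006 0.0024 0.0014] now easel [ 0.0502 -0.0001  0.0379] 6.2 [-0.4  0.6 -2. ]
```

Call:
{"op": "drive_tool", "data": {"deltas": [[0.001,0,0,0,0.002,0.001,0.05],[0.002,0,-0.001,0,0.002,0.001,0.05],[0.003,0,-0.001,0,0.002,0.001,0.05],[0.004,0,-0.001,0,0.002,0.001,0.05],[0.005,0,-0.001,0,0.002,0.001,0.05],[0.005,0,-0.001,0,0.002,0.001,0.05],[0.006,0,-0.001,0,0.002,0.001,0.05],[0.006,0,-0.001,0,0.002,0.001,0.05]]}}

```text
t: 7.0
ee_pos: [0.5576, -0.1431, 0.0947]
ee_rot: [-0.1, 65.0, 5.8]
ft_force: [-0.4, 0.0, -0.1]
width: 0.688
```

```bash
python3 -c "
from h import *
go(.048,0,.030)"
```

```text
target [ 0.5573 -0.143   0.0925] delta [ 0.0018  0.0001 -0.0012] rot [0.0007 0.0004 0.0004] now easel [ 0.0492 -0.0001  0.0318] 7.0 [-0.4  0.  -0.1]
```

Call:
{"op": "drive_tool", "data": {"deltas": [[0.0005,0,0,0,0,0,0.05],[0.001,0,0,0,0,0,0.05],[0.001,0,0,0,0,0,0.05],[0.001,0,0,0,0,0,0.05]]}}

```text
t: 7.4
ee_pos: [0.5585, -0.1432, 0.0948]
ee_rot: [-0.2, 64.9, 5.7]
ft_force: [-4.8, 0.5, 5.2]
width: 0.69
```

The block is on the face, with about 7 N of contact force. I'll ease off slightly and slide it down to the ledge.

Call:
{"op": "drive_tool", "data": {"deltas": [[-0.0005,0,0,0,0,0,0.05],[-0.0005,0,-0.001,0,0,0,0.05],[-0.0005,0,-0.001,0,0,0,0.05],[-0.0005,0,-0.002,0,0,0,0.05],[-0.0005,0,-0.002,0,0,0,0.05]]}}

```text
t: 7.9
ee_pos: [0.5561, -0.1434, 0.0939]
ee_rot: [-0.1, 64.9, 5.8]
ft_force: [-0.4, 0.2, -0.5]
width: 0.693
```

Call:
{"op": "drive_tool", "data": {"deltas": [[0,0,-0.001,0,0,0,0.05],[0,0,-0.001,0,0,0,0.05],[0,0,-0.002,0,0,0,0.05],[0,0,-0.002,0,0,0,0.05]]}}

```text
t: 8.3
ee_pos: [0.5542, -0.1435, 0.0929]
ee_rot: [-0.1, 65.0, 5.8]
ft_force: [-1.4, -0.4, -0.6]
width: 0.69
```

```bash
python3 -c "
from h import *
go(.048,0,.030)
p=read_camera('wrist');save(p,'w4.png')"
```

```text
target [ 0.5573 -0.143   0.0925] delta [0.0017 0.0002 0.0026] rot [0.0006 0.0008 0.0006] now easel [ 0.0454 -0.0002  0.0317] 8.3 [-1.4 -0.4 -0.6]
```

View pics/w4.png

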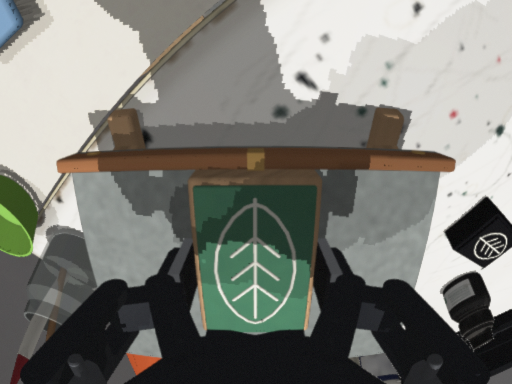

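The brass mark at column 256 and the block's middle at 255 agree. The block's end is nearly at the ledge, so I'll slide a little further.

Call:
{"op": "drive_tool", "data": {"deltas": [[0,0,-0.001,0,0,0,0.05],[0,0,-0.001,0,0,0,0.05],[0,0,-0.002,0,0,0,0.05],[0,0,-0.002,0,0,0,0.05]]}}

```text
t: 8.75
ee_pos: [0.5534, -0.1437, 0.093]
ee_rot: [-0.2, 64.8, 5.8]
ft_force: [2.7, 0.1, -0.9]
width: 0.691
```

The ledge has been contacted, with a light upslope force. I'll release slowly, then retreat along the face normal.

Call:
{"op": "drive_tool", "data": {"deltas": [[0,0,0,0,0,0,0.062],[0,0,0,0,0,0,0.066],[0,0,0,0,0,0,0.07],[0,0,0,0,0,0,0.075],[0,0,0,0,0,0,0.08],[0,0,0,0,0,0,0.08],[0,0,0,0,0,0,0.08]]}}

```text
t: 9.45
ee_pos: [0.5533, -0.1437, 0.093]
ee_rot: [-0.2, 64.8, 5.8]
ft_force: [-0.6, -0.2, 0.8]
width: 0.936
```

Call:
{"op": "drive_tool", "data": {"deltas": [[-0.01,0,0,0,0,0,0.08],[-0.03,0,0,0,0,0,0.08],[-0.06,0,0,0,0,0,0.08],[-0.1,0,0,0,0,0,0.08],[-0.13,0,0,0,0,0,0.08],[-0.14,0,0,0,0,0,0.08],[-0.14,0,0,0,0,0,0.08]]}}

```text
t: 10.15
ee_pos: [0.4948, -0.1505, 0.2224]
ee_rot: [-0.6, 64.6, 5.4]
ft_force: [0.5, -0.1, -0.3]
width: 0.941
```

Run:
```python
from h import *
print(get_obs()['t'])
p=read_camera('wrist');save(p,'w5.png')
```

```text
10.15
```

View pics/w5.png

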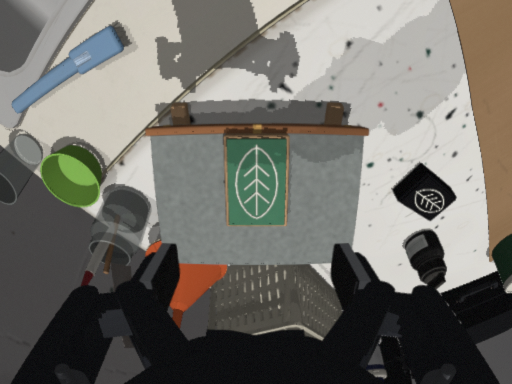

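The block lies flush against the ledge, with its middle at column 256.5 and the brass mark at 258 (about 1 mm apart). I'm handing the job in.

```bash
python3 -c "
from h import *
p=read_camera('top')
for f in find_in(p,'red_block')[:1]: print(f['position'])
print(finish_job())"
```

```text
[0.536, 0.3398, 0.0337]
the job is handed in; nothing more can be done
None
```

The green block is on the easel, lying on the slope with its green face up and one short end against the ledge. I gripped it across its width, lowered it onto the face with light contact, slid it gently to the ledge, then let go and backed off.

- **Placement:** the last wrist picture shows the block square to the ledge. Its middle is about 1 mm from the brass mark.
- **Forces and time:** the highest force reading was about 7 N, and the arm's last move ended at about 10 s of the 32 s allowed.
- **Red block:** it still reads at its original position, to within about 3 mm, which is inside the detector's error.
- **Disagreements:** the easel position fitted from the top camera differed by about 2 mm from the close-up view, so I slid the block until the ledge stopped it. While gripping, the tool rose about 2 mm with a 6 N reading, so the fingertips may have brushed the mat. The block still came up square in the grip.

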